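# Time and lock the stitching machine's drive pulley

### The arm

A 7-joint arm with a two-finger parallel gripper is mounted at the origin on the work surface. World frame = base frame: x ahead of the robot, y to its left, z up, the work surface at z = 0. Lengths are in m, angles in rad, forces in N, time in s.
With the tool pointing down it reaches from about 0.425 to 1.025 m from the base axis. Payload 9.4 kg.
Tool frame: the origin (TCP) lies at the very end of the fingers, on their centre line; the grasp point (between the pads) lies ctrl.grip_depth behind it (ctrl.grip_depth is the distance from the TCP to the grasp point, in m); z points along the fingers, y is the line along which they close (so a half turn about z gives the same grasp; the last joint's range is limited). The gripper opens to 93 mm and grips with 3 to 60 N. Pads are 15 mm wide; open, the fingers measure 128 mm over their backs; the gripper's body (75 mm by 188 mm) begins 65 mm behind the grasp point.
Start: joints at [-1.421, 0.599, -0.003, 1.599, 0.002, 0.943, -0.08], TCP at [0.163, 0.706, 0.219] pointing down, gripper open.
Joint ranges: [-2.57, 2.57], [-0.35, 1.97], [-1.29, 1.29], [0.11, 2.56], [-1.05, 4.19], [0.11, 1.86], [-2.63, 2.63]. Speed limits (rad/s): [2.22, 2.22, 3.01, 3.01, 3.14, 3.14, 3.14].

### API

Orientations are given as a 3x3 rotation matrix whose columns are the frame's x, y, z axes.
In Python, from station import ctrl, eyes gives the robot as it stands. The module is installed in compiled form; this text tells all that it offers.
- The arm moves only by the shell command python3 -m jog 'ROWS' [FORCE]. ROWS is JSON, a list that holds one entry, the list of rows, each a list of 7 numbers: the shift along the tool's x, y, z in m, then the turn, a rotation vector about the tool's x, y, z in degrees, then the opening, from -1 (shut) to 1 (fully open), so that 0 is half open. In form: [[[tx, ty, tz, rx, ry, rz, claw], ...]]. A call has 1 to 12 rows; each row is the pose to reach, as a shift and turn from the pose commanded when the call began, along the tool's axes at that moment; what a row does not reach only later rows make up. A row lasts 1/12 s, in which the tool goes at most 41.7 mm and 7.16 degrees, less where a joint would pass 70% of its speed; a pose out of reach is approached as far as the arm can. A call with a gripper value outside its range is refused whole. The fingers move at their own pace and stop on an object; FORCE is the grip in N (left out, the last holds). Time passes only in rows, so rows that repeat a pose let the fingers close. It gives the time, the measured TCP pose, the force, the opening and the grip force at its end, in the units of the state.
- ctrl.read_state(): the state, without advancing time (a new reading comes with each control period).
- eyes.get_image(name): name is "scene" or "top" or "wrist"; returns a dict with "img" (480x640x3 uint8, blue, green, red), "depth" (480x640 float32, m along the optical axis (not along the pixel's ray), 0 where there is no reading), "fov_y" (degrees; the focal length in pixels is half the picture's height over the tangent of half this angle, whatever the lens; pixels are square), "cx", "cy" (the principal point, pixels), "k1" (the pictures are not rectified: a ray, as slopes to the right and down, at radius r is drawn at 1 + k1 r^2 times it, then the intrinsics apply), "R" (3x3) and "t" (3): a world point X has camera coordinates R X + t. Camera axes: x right, y down, z forward; pixel columns grow to the right and rows downward; lengths in m; the calibration is good to about 2 mm. A picture is of the moment at which its call begins.
- ctrl.job_done(): hands the job in; it is judged then, once.
The state is a dict: "t": time; "q": joint angles; "qvel": joint speeds; "effort": joint torques, N m; "position": TCP position; "ee_rot": TCP orientation; "wrist_force": force on the tool from outside, world axes, zero at the start; "moment": the same for the moment, N m; "grip_width": finger opening in m; "grip_force": force on a finger pad.
Only numpy, scipy, OpenCV 4.12 (cv2) and the standard library are available. Lean on these libraries where they do the work, as an engineer would, in place of code of your own. Each camera call takes 0.05 s, during which the arm holds its last target. There are 200 camera calls.

### The job

Bring the white mark on the dark pulley round until it squarely faces the red pointer (the bright handwheel rim on top of the pulley turns it), and let go of the wheel. Then throw the red brake lever all the way over to its other side, leaving the pulley on its mark and the loose things around it where they are.

Things in the scene. Friction and masses are not known exactly. Their poses are not given: they have to be found in the camera images.
- axis (a point): point on the vertical turning axis of pulley and handwheel, 96 mm above the table, level with the handwheel's top. Its x axis runs from the axis towards the red pointer, z is up. It belongs to the aluminium base plate (280 x 540 mm, 12 mm thick), which does not move.
- wheel (a point): handwheel: a shallow aluminium cup, open on top; this point is on its axis at the rim's top, 96 mm above the table. Its rim is an upright round wall, outer radius 72 mm, 10 mm thick (wall centre 67 mm from the axis), inner floor at 62 mm; a hub of radius 18 mm in the middle stays below the rim's top. It turns endlessly either way.
- pulley_top (a point): dark steel pulley of radius 100 mm under the handwheel; this point: axis, at its top face, 54 mm above the table. The wheel drives it with free play of 0.2 rad end to end: it follows only once the play is taken up and lags by up to 0.2 rad when the turning direction changes. Stiff (about 5 N at the rim); stays where it is left.
- motor (a point): top of the grey motor lying on the plate, 100 mm above the table, 215 mm from the axis at the positive y side of axis; between it and the pulley a red gear housing up to 76 mm high, from 120 mm off the axis. Both fixed, not to be moved.
- mark (a point): outer end of the white engraved mark, a radial line 22 mm long and 5 mm wide on the flat top of the pulley outside the handwheel; this point is 98 mm from the axis and 55 mm above the table; it turns with the pulley (not with the handwheel's free play).
- pointer (a point): tip of the fixed red pointer, 110 mm from the axis, 55 mm above the table, pointing at the axis; its x axis runs away from the pulley axis, its y axis along the pulley's edge. Pulley timed: the mark lies on the line from the axis to this tip, 12 mm short of it.
- brake_tip (a point): tip of the red brake lever, on a grey block 215 mm from the pulley axis, at the negative y side of axis. The lever is 70 mm long, swings in the upright plane of axis's x and z: it starts leaning 0.5 rad to negative x, and fully over leans 0.5 rad to positive x; it stays where it is left. A few newtons near the tip move it.
- brake (a joint): angle of the brake lever: 0 at the start (leaning to negative x of axis), 1.0 rad fully over.
- spare_c (a point): bystander: centre of a small spare steel pulley lying flat, diameter 90 mm, 28 mm high.
- wrench_grip (a point): bystander: handle of a 160 mm wrench lying on the plate on the robot's side of the pulley.
- dye_c (a point): bystander: centre of an amber bottle of edge dye, diameter 56 mm, 120 mm high.
- tin_c (a point): bystander: centre of a yellow tin, diameter 76 mm, 75 mm high.
- mallet_grip (a point): bystander: handle of a 220 mm hammer lying on the table.
- bobbin_c (a point): bystander: centre of a standing thread bobbin, diameter 60 mm, 90 mm high.

How it is judged:
By the outcome, as a careful person would: the job done as asked, in the order asked, and still so for the second after the job is handed in, with the robot touching nothing.
It also fails if it takes over 72 s, if anything falls off the work surface, if the arm or the gripper's body presses on something with over 40 N, if the wrist force passes 120 N, or if a joint passes its speed limit or range.

## Working session

There is one attempt and no reset: what is moved stays moved. The work goes in short steps, Python scripts to look and compute and a shell command to move; the robot and the scene stay as the last step left them, time stands still between calls to the robot, and variables do not carry over. Pictures are saved under pics/ and viewed, at most 10 in all, crops included, and the job is handed in when it is done.

```bash
mkdir -p pics
cat > h.py <<'E'
import numpy as np, cv2
from station import ctrl, eyes
def K(d):
    f=240/np.tan(np.radians(d["fov_y"])/2); return f
def ray(d,uv):
    uv=np.atleast_2d(np.float64(uv)); f=K(d)
    M=np.array([[f,0,d["cx"]],[0,f,d["cy"]],[0,0,1]])
    n=cv2.undistortPointsIter(uv[:,None],M,np.array([d["k1"],0,0,0,0.]),None,None,(3,50,1e-10))[:,0]
    R=np.array(d["R"]);t=np.array(d["t"])
    return -R.T@t, np.c_[n,np.ones(len(n))]@R
def plane(d,uv,z):
    o,v=ray(d,uv); return o+v*((z-o[2])/v[:,2])[:,None]
def cloud(d):
    v,u=np.nonzero(d["depth"]>0); o,r=ray(d,np.c_[u,v]); P=o+r*d["depth"][v,u][:,None]
    return u,v,P
E
python3 - <<'E'
from h import *
s=ctrl.read_state();print(s["position"],s["ee_rot"],ctrl.grip_depth,s["t"])
for n in("top","scene","wrist"):
    d=eyes.get_image(n);cv2.imwrite(f"pics/{n}0.png",d["img"]);print(n,d["fov_y"],d["k1"],-np.array(d["R"]).T@d["t"])
E
```

```text
[0.16295415 0.70594633 0.21774464] [[-9.74401269e-01  2.24815749e-01 -2.15484684e-04]
 [ 2.24815808e-01  9.74400029e-01 -1.56078761e-03]
 [-1.40921353e-04 -1.56927779e-03 -9.99998759e-01]] 0.0188 0.0
top 43.507910739330164 -0.12971151002538417 [ 0.25382286 -0.02479873  1.6165442 ]
scene 49.20929992050433 -0.05845405780333456 [1.11611997 0.57494322 1.23745642]
wrist 64.92747270168715 -0.058860235792022236 [0.09601809 0.72299566 0.38328165]
```

View pics/top0.png

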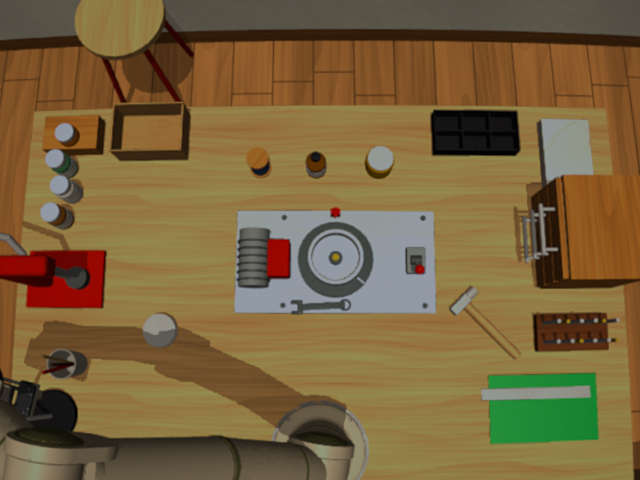

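View pics/scene0.png

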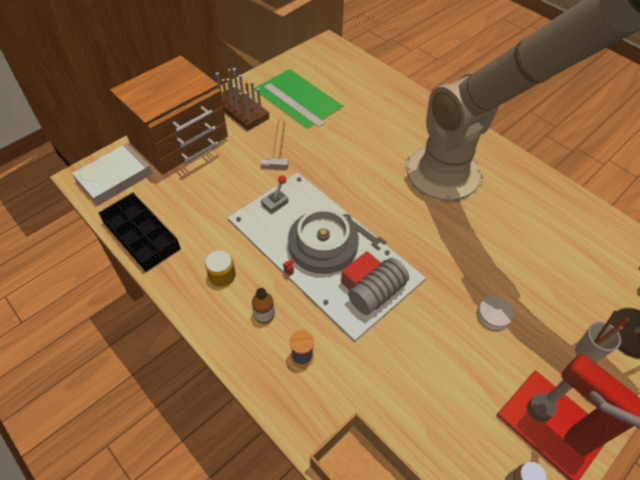

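The top view shows the pulley at about (335,258), the pointer at (335,212), the mark near (360,280), the motor on the left (+y) and the brake lever at (416,262). In the scene view they are at (323,243), with the pointer at (289,267) and the lever tip at (282,180).

```bash
cat >> h.py <<'E'
def circ(P):
    A=np.c_[P[:,:2],np.ones(len(P))]
    for _ in range(6):
        c=np.linalg.lstsq(A,(P[:,:2]**2).sum(1),rcond=None)[0]; x,y=c[:2]/2; r=np.sqrt(c[2]+x*x+y*y)
        k=abs(np.hypot(P[:,0]-x,P[:,1]-y)-r)<.006
        if k.sum()>20:P=P[k];A=A[k]
    return x,y,r,len(P)
def reds(d):
    h=cv2.cvtColor(d["img"],cv2.COLOR_BGR2HSV); m=(((h[...,0]<8)|(h[...,0]>172))&(h[...,1]>150)&(h[...,2]>70)).astype(np.uint8)
    n,l,s,c=cv2.connectedComponentsWithStats(m); return [(s[i],c[i],l==i) for i in range(1,n) if s[i,4]>15]
E
python3 - <<'E'
from h import *
d=eyes.get_image("top");u,v,P=cloud(d)
near=(abs(u-335)<45)&(abs(v-258)<45)
for lo,hi in((.088,.104),(.048,.06),):
    k=near&(P[:,2]>lo)&(P[:,2]<hi);Q=P[k];print(lo,len(Q),circ(Q),np.median(Q[:,2]))
for n in("top","scene"):
    d=eyes.get_image(n)
    for s,c,m in reds(d): print(n,s,c,plane(d,c,.055)[0].round(3))
d=eyes.get_image("top")
im=d["img"][190:330,230:450];cv2.imwrite("pics/c1.png",cv2.resize(im,None,fx=3.6,fy=3.6,interpolation=cv2.INTER_CUBIC))
d=eyes.get_image("scene")
im=d["img"][165:325,220:430];cv2.imwrite("pics/c2.png",cv2.resize(im,None,fx=3.6,fy=3.6,interpolation=cv2.INTER_CUBIC))
E
```

```text
0.088 638 (np.float64(0.49585425355399004), np.float64(-0.04292548641370231), np.float64(0.06673762452405804), 636) 0.09472987375134789
0.048 2334 (np.float64(0.4980166894627364), np.float64(-0.042804434155930646), np.float64(0.08096094001355993), 631) 0.05437902211479473
top [331 208   9   9  65] [335.         211.63076923] [ 0.622 -0.044  0.055]
top [267 239  23  38 857] [277.90315053 257.64410735] [0.499 0.107 0.055]
top [   0  250  105   58 3886] [ 58.72413793 277.47040659] [0.446 0.7   0.055]
top [415 264   9  10  69] [419.07246377 268.85507246] [ 0.468 -0.264  0.055]
scene [279 176   7   7  38] [281.71052632 178.84210526] [ 0.44  -0.291  0.055]
scene [342 252  39  32 622] [360.54340836 267.54180064] [0.494 0.098 0.055]
scene [284 259  10  15  81] [288.71604938 265.72839506] [ 0.633 -0.038  0.055]
scene [617 317  13  11  43] [624.02325581 321.09302326] [0.11  0.679 0.055]
scene [ 563  354   77   63 2033] [600.79783571 384.20265617] [0.309 0.723 0.055]
scene [ 499  371  133  109 5838] [560.66084275 428.37667009] [0.472 0.712 0.055]
```

View pics/c1.png

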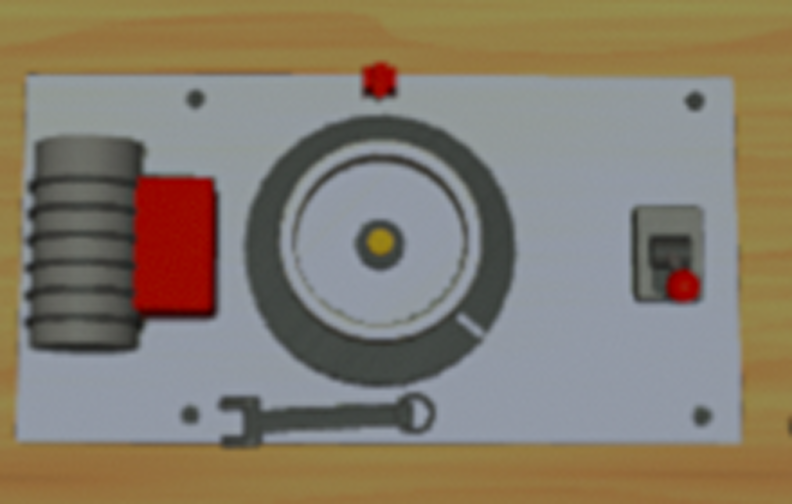

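View pics/c2.png

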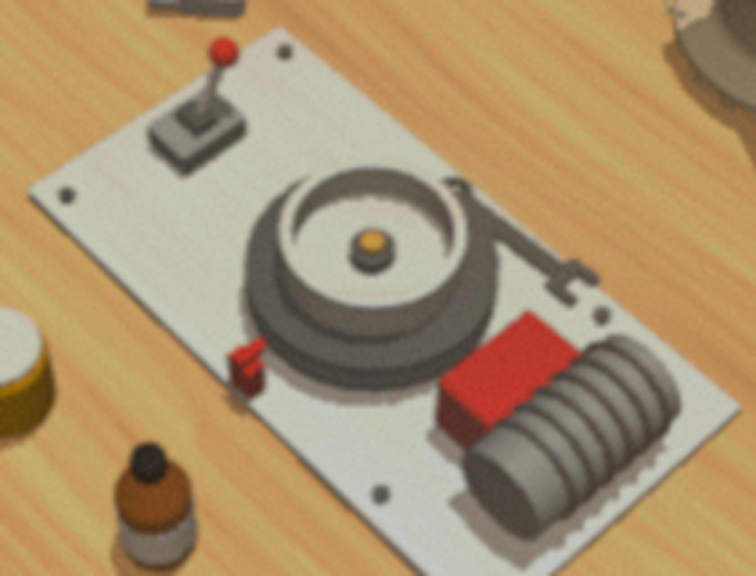

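The crops show the mark at about pixel (361,280), near -132° from the pointer line. The lever leans towards -x, and the axis directions are close to world. I'll grip the rim at θ≈-75° with tool y pointing outward and swing it CCW over the far side.

```bash
cat >> h.py <<'E'
from scipy.spatial.transform import Rotation as Ro
def togo(p,ydeg):
    s=ctrl.read_state();R=np.array(s["ee_rot"]);a=np.radians(ydeg)
    y=np.array([np.cos(a),np.sin(a),0]);z=np.array([0,0,-1.]);T=np.c_[np.cross(y,z),y,z]
    print("shift mm",(1000*R.T@(np.array(p)-s["position"])).round(1),"rot deg",np.degrees(Ro.from_matrix(R.T@T).as_rotvec()).round(2),"F",np.round(s["wrist_force"],1),"t",s["t"])
E
python3 -c "
from h import *
togo([.5,.4,.218],10);togo([.513,-.108,.2],-75)"
```

```text
shift mm [-397.2 -222.8    0.6] rot deg [-1.000e-02  1.000e-02  6.701e+01] F [ 0.1 -0.1  0.2] t 0.4
shift mm [-524.1 -714.8   18.7] rot deg [0.0000e+00 2.0000e-02 1.5201e+02] F [ 0.1 -0.1  0.2] t 0.4
```

```bash
python3 -m jog '[[[-0.397,-0.223,0,0,0,67,-0.14],[-0.397,-0.223,0,0,0,67,-0.14],[-0.397,-0.223,0,0,0,67,-0.14],[-0.397,-0.223,0,0,0,67,-0.14],[-0.397,-0.223,0,0,0,67,-0.14],[-0.397,-0.223,0,0,0,67,-0.14],[-0.397,-0.223,0,0,0,67,-0.14],[-0.397,-0.223,0,0,0,67,-0.14],[-0.397,-0.223,0,0,0,67,-0.14],[-0.397,-0.223,0,0,0,67,-0.14],[-0.397,-0.223,0,0,0,67,-0.14],[-0.397,-0.223,0,0,0,67,-0.14]]]' 20; python3 -c "
from h import *
togo([.513,-.108,.2],-75)"
```

```text
t: 1.4
position: [0.5066, 0.3922, 0.2194]
ee_rot: [[-0.163, 0.987, 0.004], [0.987, 0.163, -0.003], [-0.003, 0.004, -1.0]]
wrist_force: [0.2, -1.3, 0.5]
grip_width: 0.04
grip_force: 0.0
shift mm [-494.5  -75.5   20.8] rot deg [ 3.200e-01 -1.000e-02  8.441e+01] F [ 0.2 -1.3  0.5] t 1.4
```

```bash
python3 -m jog '[[[-0.494,-0.075,0.02,0,0,84,-0.14],[-0.494,-0.075,0.02,0,0,84,-0.14],[-0.494,-0.075,0.02,0,0,84,-0.14],[-0.494,-0.075,0.02,0,0,84,-0.14],[-0.494,-0.075,0.02,0,0,84,-0.14],[-0.494,-0.075,0.02,0,0,84,-0.14],[-0.494,-0.075,0.02,0,0,84,-0.14],[-0.494,-0.075,0.02,0,0,84,-0.14],[-0.494,-0.075,0.02,0,0,84,-0.14],[-0.494,-0.075,0.02,0,0,84,-0.14],[-0.494,-0.075,0.02,0,0,84,-0.14],[-0.494,-0.075,0.02,0,0,84,-0.14]]]'; python3 -m jog '[[[0,0,0,0,0,0,-0.14],[0,0,0,0,0,0,-0.14],[0,0,0,0,0,0,-0.14]]]'; python3 -c "
from h import *
togo([.513,-.108,.2],-75);print(ctrl.read_state()['q'])
d=eyes.get_image('wrist');cv2.imwrite('pics/w1.png',d['img'])
print(circ(plane(d,np.array([[0,0],[1,1],[2,5]]),.096))[0])"
```

```text
t: 2.4
position: [0.5116, -0.1011, 0.1988]
ee_rot: [[0.963, 0.27, 0.001], [0.27, -0.963, 0.0], [0.001, -0.0, -1.0]]
wrist_force: [1.0, 0.1, 0.3]
grip_width: 0.0401
grip_force: 0.0
t: 2.65
position: [0.5117, -0.0989, 0.1985]
ee_rot: [[0.961, 0.277, -0.0], [0.277, -0.961, 0.001], [-0.0, -0.001, -1.0]]
wrist_force: [-0.1, -0.8, 0.3]
grip_width: 0.0393
grip_force: 0.0
shift mm [-1.3  9.1 -1.5] rot deg [-0.04  0.01  1.07] F [-0.1 -0.8  0.3] t 2.65
[-0.42424925  0.4664966   0.7248823   2.11312467 -0.46771563  0.72429329
 -0.68350085]
0.6118909516734131
```

View pics/w1.png

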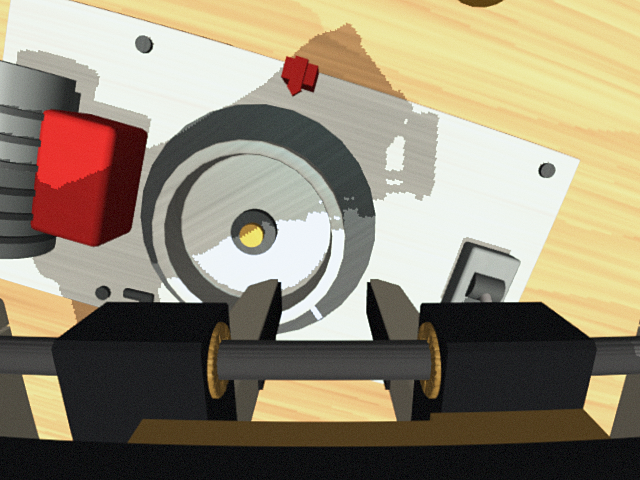

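The wrist view shows the pointer tip at about (295,95), the mark at (318,313), and the rim between the fingers. I'll fit the axis again in this view, since it's close up.

```bash
cat >> h.py <<'E'
def axisfit(d,c=(.496,-.043)):
    u,v,P=cloud(d); r=np.hypot(P[:,0]-c[0],P[:,1]-c[1])
    k=(P[:,2]>.088)&(P[:,2]<.103)&(r>.055)&(r<.08)
    return circ(P[k]),np.median(P[k,2])
E
python3 -c "
from h import *
d=eyes.get_image('wrist');print(axisfit(d));print(axisfit(eyes.get_image('scene')))
p=plane(d,[[295,95],[318,313]],.055);print(p)
togo([.513,-.108,.072],-75)"
```

```text
((np.float64(0.5000139248037018), np.float64(-0.043157671398334985), np.float64(0.06599457593456487), 6864), np.float64(0.09510128190134365))
((np.float64(0.5021373347619281), np.float64(-0.04364417785332883), np.float64(0.06694942505260669), 545), np.float64(0.09487498033604325))
[[ 0.60971376 -0.04534644  0.055     ]
 [ 0.43897033 -0.11252955  0.055     ]]
shift mm [ -1.8  10.2 126.5] rot deg [-0.04 -0.    1.2 ] F [ 0.9  0.3 -0.2] t 2.8
```

```bash
python3 -m jog '[[[0.0015,0.009,0.05,0,0,1,-0.14],[0.0015,0.009,0.09,0,0,1,-0.14],[0.0015,0.009,0.09,0,0,1,-0.14],[0.0015,0.009,0.11,0,0,1,-0.14],[0.0015,0.009,0.126,0,0,1,-0.14],[0.0015,0.009,0.126,0,0,1,-0.14],[0.0015,0.009,0.126,0,0,1,-0.14],[0.0015,0.009,0.126,0,0,1,-0.14]]]'; python3 -c "
from h import *
togo([.5163,-.1077,.072],-75)"
```

```text
t: 3.47
position: [0.5162, -0.1075, 0.0739]
ee_rot: [[0.966, 0.26, 0.001], [0.26, -0.966, 0.0], [0.001, 0.0, -1.0]]
wrist_force: [-0.0, -0.4, -0.1]
grip_width: 0.0402
grip_force: 0.0
shift mm [0.  0.2 1.9] rot deg [ 0.01 -0.06  0.05] F [-0.  -0.4 -0.1] t 3.4667
```

```bash
python3 -m jog '[[[0,0,0,0,0,0,-1],[0,0,0,0,0,0,-1],[0,0,0,0,0,0,-1],[0,0,0,0,0,0,-1],[0,0,0,0,0,0,-1],[0,0,0,0,0,0,-1],[0,0,0,0,0,0,-1],[0,0,0,0,0,0,-1]]]' 40; python3 -c "
import numpy as np
for a in range(5,65,5):
  r=np.radians(a);print(a,(.067*np.sin(r)).round(4),(-.067*(1-np.cos(r))).round(4))"
```

```text
t: 4.13
position: [0.5162, -0.1075, 0.0729]
ee_rot: [[0.966, 0.259, 0.001], [0.259, -0.966, 0.0], [0.001, -0.0, -1.0]]
wrist_force: [2.4, 2.7, 4.4]
grip_width: 0.0099
grip_force: 40.0
5 0.0058 -0.0003
10 0.0116 -0.001
15 0.0173 -0.0023
20 0.0229 -0.004
25 0.0283 -0.0063
30 0.0335 -0.009
35 0.0384 -0.0121
40 0.0431 -0.0157
45 0.0474 -0.0196
50 0.0513 -0.0239
55 0.0549 -0.0286
60 0.058 -0.0335
```

```bash
python3 -m jog '[[[0.0058,-0.0003,0,0,0,-5,-1],[0.0116,-0.001,0,0,0,-10,-1],[0.0173,-0.0023,0,0,0,-15,-1],[0.0229,-0.004,0,0,0,-20,-1],[0.0283,-0.0063,0,0,0,-25,-1],[0.0335,-0.009,0,0,0,-30,-1],[0.0384,-0.0121,0,0,0,-35,-1],[0.0431,-0.0157,0,0,0,-40,-1],[0.0431,-0.0157,0,0,0,-40,-1],[0.0431,-0.0157,0,0,0,-40,-1]]]'; python3 -c "
from h import *
s=ctrl.read_state();p=s['position']-np.array([.499,-.043,0]);R=s['ee_rot'];print(np.degrees(np.arctan2(p[1],p[0])),np.hypot(p[0],p[1]),np.degrees(np.arctan2(R[1][1],R[0][1])))"
```

```text
t: 4.97
position: [0.5529, -0.0811, 0.0729]
ee_rot: [[0.573, 0.82, -0.0], [0.82, -0.573, 0.001], [0.0, -0.001, -1.0]]
wrist_force: [-1.6, 3.4, 7.5]
grip_width: 0.0093
grip_force: 40.0
-35.261752079265676 0.06600129205615675 -34.93643731285579
```

```bash
python3 -m jog '[[[0.0058,-0.0003,0,0,0,-5,-1],[0.0116,-0.001,0,0,0,-10,-1],[0.0173,-0.0023,0,0,0,-15,-1],[0.0229,-0.004,0,0,0,-20,-1],[0.0283,-0.0063,0,0,0,-25,-1],[0.0335,-0.009,0,0,0,-30,-1],[0.0384,-0.0121,0,0,0,-35,-1],[0.0431,-0.0157,0,0,0,-40,-1],[0.0431,-0.0157,0,0,0,-40,-1],[0.0431,-0.0157,0,0,0,-40,-1]]]'; python3 -c "
from h import *
s=ctrl.read_state();p=s['position']-np.array([.499,-.043,0]);R=s['ee_rot'];print(np.degrees(np.arctan2(p[1],p[0])),np.hypot(p[0],p[1]),np.degrees(np.arctan2(R[1][1],R[0][1])))
a=[eyes.get_image(n)['img'] for n in('top','scene','wrist')]
c=[cv2.resize(a[0][200:320,270:430],(400,300),interpolation=2),cv2.resize(a[1][170:290,250:410],(400,300),interpolation=2)]
cv2.imwrite('pics/m2.png',np.vstack([np.hstack(c),np.hstack([cv2.resize(a[2],(400,300)),np.zeros((300,400,3),np.uint8)])]))"
```

```text
t: 5.8
position: [0.5639, -0.0374, 0.0729]
ee_rot: [[-0.088, 0.996, -0.002], [0.996, 0.088, 0.0], [0.0, -0.002, -1.0]]
wrist_force: [-2.7, 0.6, 7.8]
grip_width: 0.0092
grip_force: 40.0
4.922214740824133 0.06511599758122429 5.036687299731772
```

View pics/m2.png

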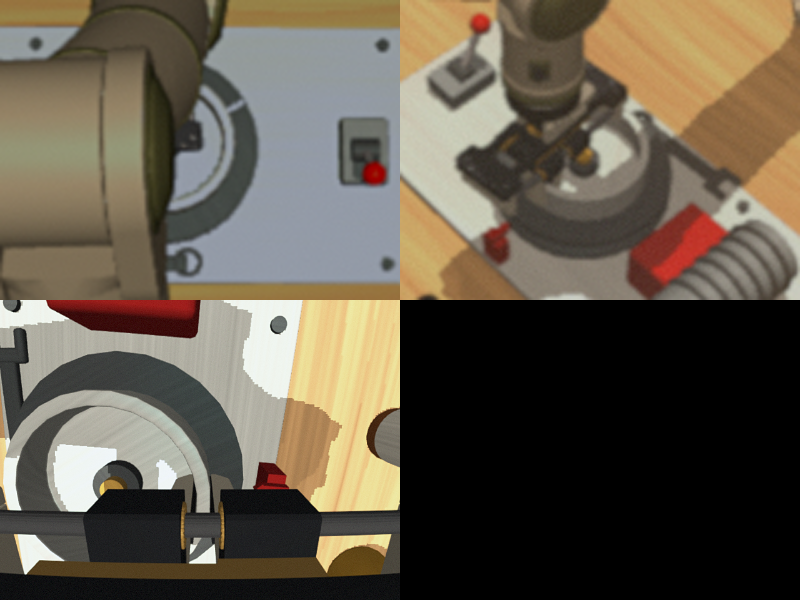

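The mark has turned and shows in the top view at about pixel (364,242). Next I'll compute its remaining angle.

```bash
python3 -c "
from h import *
d=eyes.get_image('top')
# whitish pixels on pulley annulus 81..97 mm
def mark(d,ax):
    v,u=np.mgrid[0:480,0:640];uv=np.c_[u.ravel(),v.ravel()];P=plane(d,uv,.055)-np.array([*ax,0])
    r=np.hypot(P[:,0],P[:,1]);g=d['img'].min(2).ravel();k=(r>.078)&(r<.096)
    return P[k],g[k],uv[k]
P,g,uv=mark(d,(.4975,-.043))
a=np.degrees(np.arctan2(P[:,1],P[:,0]));k=(a>-75)&(a<-10)&(g>95)
print(np.c_[uv[k],a[k].round(1),g[k]][:40]);print(np.average(a[k],weights=g[k]-80.), plane(d,[335,258],.096),)
"
```

```text
[[352.  234.  -35.4 107. ]
 [365.  240.  -59.1 105. ]
 [366.  240.  -59.9 127. ]
 [363.  241.  -58.8 105. ]
 [364.  241.  -59.7 116. ]
 [365.  241.  -60.5 133. ]
 [366.  241.  -61.3 135. ]
 [367.  241.  -62.1 106. ]
 [362.  242.  -59.4 115. ]
 [363.  242.  -60.3 137. ]
 [364.  242.  -61.2 138. ]
 [365.  242.  -62.  126. ]
 [366.  242.  -62.8 105. ]
 [361.  243.  -60.1 132. ]
 [362.  243.  -61.  138. ]
 [363.  243.  -61.9 134. ]
 [364.  243.  -62.8 115. ]
 [362.  244.  -62.7 110. ]]
-60.00958297576784 [[ 0.49080605 -0.04246352  0.096     ]]
```

```bash
python3 -m jog '[[[0.0058,-0.0003,0,0,0,-5,-1],[0.0116,-0.001,0,0,0,-10,-1],[0.0173,-0.0023,0,0,0,-15,-1],[0.0229,-0.004,0,0,0,-20,-1],[0.0283,-0.0063,0,0,0,-25,-1],[0.0335,-0.009,0,0,0,-30,-1],[0.0384,-0.0121,0,0,0,-35,-1],[0.0431,-0.0157,0,0,0,-40,-1],[0.0474,-0.0196,0,0,0,-45,-1],[0.0513,-0.0239,0,0,0,-50,-1],[0.0549,-0.0286,0,0,0,-55,-1],[0.0549,-0.0286,0,0,0,-55,-1]]]'; python3 -m jog '[[[0,0,0,0,0,0,-1],[0,0,0,0,0,0,-1]]]'; python3 -c "
from h import *
s=ctrl.read_state();p=s['position']-np.array([.499,-.043,0]);R=s['ee_rot'];print(np.degrees(np.arctan2(p[1],p[0])),np.hypot(p[0],p[1]),np.degrees(np.arctan2(R[1][1],R[0][1])),s['q'])
a=[eyes.get_image(n)['img'] for n in('top','scene','wrist')]
c=[cv2.resize(a[0][200:320,270:430],(400,300),interpolation=2),cv2.resize(a[1][170:290,250:410],(400,300),interpolation=2)]
cv2.imwrite('pics/m3.png',np.vstack([np.hstack(c),np.hstack([cv2.resize(a[2],(400,300)),np.zeros((300,400,3),np.uint8)])]))"
```

```text
t: 7.0
position: [0.5301, 0.0136, 0.0728]
ee_rot: [[-0.868, 0.496, -0.002], [0.496, 0.868, -0.002], [0.001, -0.002, -1.0]]
wrist_force: [-2.4, -4.3, 7.6]
grip_width: 0.0096
grip_force: 40.0
t: 7.17
position: [0.5306, 0.0133, 0.0728]
ee_rot: [[-0.865, 0.501, -0.002], [0.501, 0.865, -0.002], [0.001, -0.002, -1.0]]
wrist_force: [-4.0, -2.5, 9.4]
grip_width: 0.0092
grip_force: 40.0
60.717754184603365 0.06455351429685117 59.92795355693947 [-0.08035627  0.59020899 -0.07545517  2.15757632  0.11173562  0.39937685
  0.79976303]
```

View pics/m3.png

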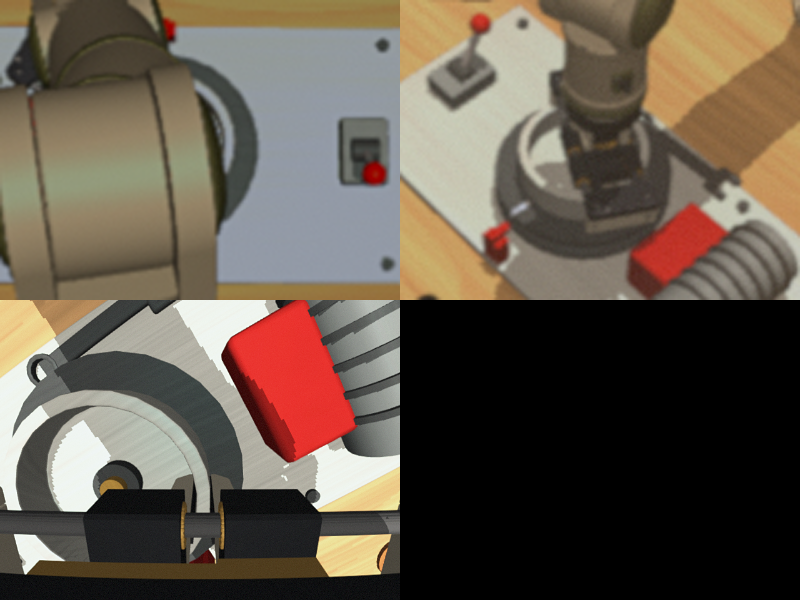

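The scene view shows the mark at about (298,253), just short of the pointer tip at (294,260). I'll work out its angle from the pixels.

```bash
cat >> h.py <<'E'
def angles(n,ax,alim=(-40,30),thr=None):
    d=eyes.get_image(n);v,u=np.mgrid[0:480,0:640];uv=np.c_[u.ravel(),v.ravel()];P=plane(d,uv,.055)-np.array([*ax,0])
    r=np.hypot(P[:,0],P[:,1]);a=np.degrees(np.arctan2(P[:,1],P[:,0]));c=d['img'].reshape(-1,3).astype(float)
    k=(r>.082)&(r<.096)&(a>alim[0])&(a<alim[1]);g=c[k].min(1);b=np.median(g);t=b+.4*(g.max()-b)
    w=np.clip(g-t,0,None);m=(w@P[k])/w.sum();print(n,'mark',b,g.max(),(w>0).sum(),m[:2].round(4),'ang',np.degrees(np.arctan2(m[1],m[0])).round(2),'px',(w@uv[k]/w.sum()).round(1))
    red=(c[:,2]>1.8*c[:,1])&(c[:,2]>1.8*c[:,0])&(c[:,2]>60)
    k=red&(r>.1)&(r<.125)&(abs(a)<15);m=P[k].mean(0)
    print('  pointer',k.sum(),m[:2].round(4),'ang',np.degrees(np.arctan2(m[1],m[0])).round(2),'tip r',r[k].min(),'px',uv[k].mean(0).round(1))
E
python3 -c "
from h import *
for ax in((.502,-.0436),(.499,-.043)):angles('scene',ax)"
```

```text
scene mark 79.0 174.0 14 [ 0.0871 -0.0101] ang -6.58 px [296.9 253.2]
  pointer 26 [ 0.118 -0.001] ang -0.49 tip r 0.10770715939558712 px [290.6 261.6]
scene mark 80.0 177.0 13 [ 0.0879 -0.0105] ang -6.83 px [297.5 252.8]
  pointer 16 [ 0.1177 -0.0025] ang -1.22 tip r 0.11072366378070223 px [291.3 260.7]
```

```bash
python3 -m jog '[[[0.0029,-0.0001,0,0,0,-2.5,-1],[0.0058,-0.0003,0,0,0,-5,-1],[0.0058,-0.0003,0,0,0,-5,-1],[0.0058,-0.0003,0,0,0,-5,-1],[0.0058,-0.0003,0,0,0,-5,-1],[0.0058,-0.0003,0,0,0,-5,-1]]]'; python3 -c "
from h import *
for ax in((.502,-.0436),(.499,-.043)):angles('scene',ax)"
```

```text
t: 7.92
position: [0.5255, 0.0158, 0.0728]
ee_rot: [[-0.906, 0.424, -0.002], [0.424, 0.906, -0.002], [0.001, -0.002, -1.0]]
wrist_force: [-3.9, -3.8, 9.3]
grip_width: 0.0097
grip_force: 40.0
scene mark 80.0 171.0 14 [ 0.0877 -0.0036] ang -2.34 px [298.3 254.8]
  pointer 26 [ 0.118 -0.001] ang -0.49 tip r 0.10770715939558712 px [290.6 261.6]
scene mark 81.0 171.0 13 [ 0.0882 -0.0041] ang -2.67 px [299.  254.3]
  pointer 16 [ 0.1177 -0.0025] ang -1.22 tip r 0.11072366378070223 px [291.3 260.7]
```

```bash
python3 -m jog '[[[0,0,0,0,0,0,-0.14],[0,0,0,0,0,0,-0.14],[0,0,0,0,0,0,-0.14],[0,0,0,0,0,0,-0.14],[0,0,0,0,0,0,-0.14],[0,0,-0.03,0,0,0,-0.14],[0,0,-0.06,0,0,0,-0.14],[0,0,-0.1,0,0,0,-0.14],[0,0,-0.13,0,0,0,-0.14],[0,0,-0.13,0,0,0,-0.14]]]'; python3 -c "
from h import *
for ax in((.502,-.0436),(.499,-.043)):angles('scene',ax)
togo([.5,-.115,.2],-75)"
```

```text
t: 8.85
position: [0.5292, 0.018, 0.208]
ee_rot: [[-0.906, 0.423, 0.008], [0.423, 0.906, 0.001], [-0.007, 0.004, -1.0]]
wrist_force: [0.6, 0.1, -0.0]
grip_width: 0.0397
grip_force: 0.0
scene mark 78.0 166.0 15 [ 0.0881 -0.0034] ang -2.19 px [298.3 254.9]
  pointer 26 [ 0.118 -0.001] ang -0.49 tip r 0.10770715939558712 px [290.6 261.6]
scene mark 79.0 167.0 13 [ 0.0888 -0.0039] ang -2.51 px [298.9 254.4]
  pointer 16 [ 0.1177 -0.0025] ang -1.22 tip r 0.11072366378070223 px [291.3 260.7]
shift mm [ -31.5 -131.7    3.6] rot deg [ 2.1e-01 -3.0e-02  1.4e+02] F [-0.6  0.3  0.2] t 8.95
```

```bash
python3 -m jog '[[[-0.03,-0.13,0,0,0,70,-0.14],[-0.03,-0.13,0,0,0,70,-0.14],[-0.03,-0.13,0,0,0,70,-0.14],[-0.03,-0.13,0,0,0,70,-0.14],[-0.03,-0.13,0,0,0,70,-0.14],[-0.03,-0.13,0,0,0,70,-0.14],[-0.03,-0.13,0,0,0,70,-0.14],[-0.03,-0.13,0,0,0,70,-0.14],[-0.03,-0.13,0,0,0,70,-0.14],[-0.03,-0.13,0,0,0,70,-0.14],[-0.03,-0.13,0,0,0,70,-0.14],[-0.03,-0.13,0,0,0,70,-0.14]]]'
python3 -m jog '[[[0,0,0,0,0,70,-0.14],[0,0,0,0,0,70,-0.14],[0,0,0,0,0,70,-0.14],[0,0,0,0,0,70,-0.14],[0,0,0,0,0,70,-0.14],[0,0,0,0,0,70,-0.14],[0,0,0,0,0,70,-0.14],[0,0,0,0,0,70,-0.14],[0,0,0,0,0,70,-0.14],[0,0,0,0,0,70,-0.14],[0,0,0,0,0,70,-0.14],[0,0,0,0,0,70,-0.14]]]'
python3 -c "
from h import *
d=eyes.get_image('wrist');x=axisfit(d);print(x)
angles('wrist',x[0][:2])
cv2.imwrite('pics/w4.png',d['img'])
togo([.5,-.115,.2],-75)"
```

```text
t: 9.95
position: [0.4982, -0.1125, 0.2014]
ee_rot: [[0.083, 0.997, -0.002], [0.997, -0.083, -0.0], [-0.001, -0.002, -1.0]]
wrist_force: [0.6, -0.4, -0.0]
grip_width: 0.04
grip_force: 0.0
t: 10.95
position: [0.4986, -0.1127, 0.2021]
ee_rot: [[0.964, 0.264, -0.001], [0.264, -0.964, -0.0], [-0.001, 0.0, -1.0]]
wrist_force: [-0.3, -0.2, 1.0]
grip_width: 0.04
grip_force: 0.0
((np.float64(0.4998181070749343), np.float64(-0.04324994588444819), np.float64(0.06603254294063633), 7535), np.float64(0.09508332507500708))
wrist mark 65.0 229.0 133 [ 0.0891 -0.0013] ang -0.85 px [271.8 100.5]
  pointer 410 [ 0.1195 -0.0015] ang -0.74 tip r 0.10994175298963708 px [281.5  60.7]
shift mm [0.7 2.4 2.4] rot deg [-0.    0.03  0.27] F [-0.6  0.6  0.3] t 11.05
```

View pics/w4.png

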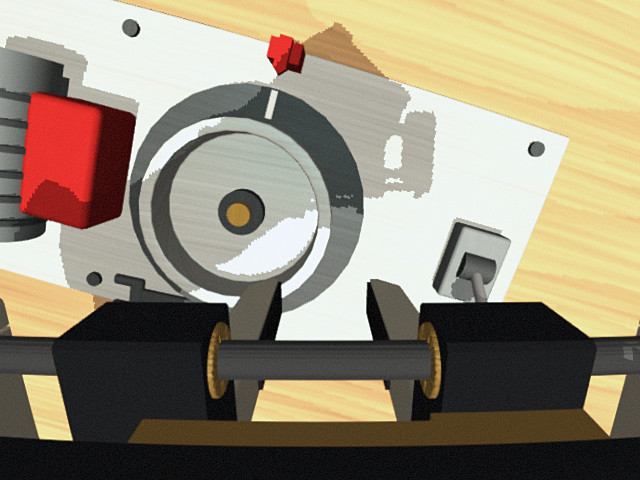

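The wrist view shows the mark from about (275,90) to (268,118) and the pointer tip near (279,73), so they're nearly in line. I'll refine the pointer direction using the red tip and the plate screws at (131,28), (536,149) and (94,279).

```bash
python3 -c "
from h import *
d=eyes.get_image('wrist');ax=np.array(axisfit(d)[0][:2])
c=d['img'].astype(float);red=(c[...,2]>1.8*c[...,1])&(c[...,2]>1.8*c[...,0])&(c[...,2]>60)
v,u=np.nonzero(red);k=(v<90)&(u>250)&(u<320);u,v=u[k],v[k]
P=plane(d,np.c_[u,v],.055)[:,:2]-ax;r=np.hypot(*P.T)
for lo,hi in((0,.1115),(.1115,.1135),(.1135,.1165),(.1165,.12),(.12,.123)):
    q=P[(r>lo)&(r<=hi)];print(len(q),q.min(0).round(4),q.max(0).round(4),np.degrees(np.arctan2(*q.mean(0)[::-1])).round(2))
g=cv2.cvtColor(d['img'],cv2.COLOR_BGR2GRAY)
S=[]
for x,y in((131,28),(536,149),(94,279)):
    w=g[y-12:y+13,x-12:x+13];m=w<120;yy,xx=np.nonzero(m);S.append((x-12+xx.mean(),y-12+yy.mean()))
Q=plane(d,S,.013)[:,:2];print(S,Q);e=Q[0]-Q[1];print('plate ang',np.degrees(np.arctan2(-e[0],e[1])));e=Q[0]-Q[2];print(np.degrees(np.arctan2(e[1],e[0])))
print('mid screws y-side x centre',Q)
v,u=np.nonzero((g[85:122,262:282]>150));P=plane(d,np.c_[u+262,v+85],.055)[:,:2]-ax;m=P.mean(0);w=np.linalg.svd(P-m)[2][0];print(len(P),P.min(0),P.max(0),m,np.degrees(np.arctan(w[1]/w[0])),np.degrees(np.arctan2(m[1],m[0])))
"
```

```text
10 [ 0.11   -0.0029] [0.1114 0.0006] -0.59
23 [ 0.1116 -0.0046] [0.1134 0.0026] -0.52
59 [ 0.1135 -0.0121] [0.1164 0.005 ] -0.5
88 [ 0.1162 -0.0176] [0.12   0.0098] -0.51
140 [ 0.1192 -0.0176] [0.123  0.0105] -1.16
[(np.float64(130.7948717948718), np.float64(28.39316239316239)), (np.float64(535.4171122994652), np.float64(148.58823529411765)), (np.float64(94.11666666666667), np.float64(278.80555555555554))] [[ 0.62038911  0.09651206]
 [ 0.61713951 -0.28393741]
 [ 0.3797168   0.09871453]]
plate ang -0.48937916553729544
-0.5243159756943582
mid screws y-side x centre [[ 0.62038911  0.09651206]
 [ 0.61713951 -0.28393741]
 [ 0.3797168   0.09871453]]
269 [ 0.07497608 -0.00653578] [0.10232634 0.00873484] [ 0.08971863 -0.00111561] 0.6984258208537161 -0.7124075161337602
```

The pointer direction is -0.5° and the mark is at -0.7 to -0.85°, so the pulley is timed to within about 0.3° and the wheel is released. Next I'll triangulate the lever.

```bash
python3 -c "
from h import *
o=[];
for n,c in(('top',(419.07,268.86)),('scene',(281.71,178.84))):
    d=eyes.get_image(n);a,r=ray(d,c);o.append((a,r[0]))
(a,r),(b,q)=o;l=np.linalg.lstsq(np.c_[r,-q],b-a,rcond=None)[0];print('tip',a+l[0]*r,b+l[1]*q)
d=eyes.get_image('scene');u,v,P=cloud(d);k=(abs(P[:,0]-.497)<.06)&(abs(P[:,1]+.26)<.035)&(P[:,2]>.02)
Q=P[k];print(np.histogram(Q[:,2],bins=np.arange(.02,.13,.005)));f=Q[(Q[:,2]>.025)&(Q[:,2]<.06)];print(f.min(0),f.max(0))
R=np.array([.425,-.258,.2]);togo(R,-90)"
```

```text
tip [ 0.46175592 -0.2571433   0.09711459] [ 0.46407504 -0.25997961  0.09786568]
(array([ 27,  33,  68, 138,  54,  37,   9,   5,   5,   8,   7,   5,   3,
         4,   6,  14,  19,  21,   0,   0,   0]), array([0.02 , 0.025, 0.03 , 0.035, 0.04 , 0.045, 0.05 , 0.055, 0.06 ,
       0.065, 0.07 , 0.075, 0.08 , 0.085, 0.09 , 0.095, 0.1  , 0.105,
       0.11 , 0.115, 0.12 , 0.125]))
[ 0.46377905 -0.28725626  0.02511038] [ 0.53580164 -0.231206    0.05719357]
shift mm [-109.   120.8    2.6] rot deg [-1.000e-02 -1.000e-02  1.508e+01] F [-0.1  0.5 -0. ] t 11.25
```

```bash
python3 -m jog '[[[-0.099,0.123,0,0,0,15,-1],[-0.099,0.123,0,0,0,15,-1],[-0.099,0.123,0,0,0,15,-1],[-0.099,0.123,0,0,0,15,-1],[-0.099,0.123,0,0,0,15,-1],[-0.099,0.123,0,0,0,15,-1],[-0.099,0.123,0,0,0,15,-1],[-0.099,0.123,0,0,0,15,-1],[-0.099,0.123,0,0,0,15,-1],[-0.099,0.123,0,0,0,15,-1]]]'; python3 -c "
from h import *
togo([.435,-.2585,.08],-90)"
```

```text
t: 12.08
position: [0.4357, -0.2561, 0.2025]
ee_rot: [[1.0, 0.003, -0.0], [0.003, -1.0, 0.0], [-0.0, -0.0, -1.0]]
wrist_force: [1.1, -0.9, -0.6]
grip_width: 0.0007
grip_force: 0.0
shift mm [ -0.7   2.4 122.5] rot deg [-0.02  0.01  0.15] F [ 1.1 -0.9 -0.6] t 12.0833
```

```bash
python3 -m jog '[[[-0.001,0.002,0.04,0,0,0,-1],[-0.001,0.002,0.08,0,0,0,-1],[-0.001,0.002,0.1,0,0,0,-1],[-0.001,0.002,0.122,0,0,0,-1],[-0.001,0.002,0.122,0,0,0,-1],[-0.001,0.002,0.122,0,0,0,-1]]]'; python3 -m jog '[[[0.01,0,0,0,0,0,-1],[0.02,0,0,0,0,0,-1],[0.03,0,0,0,0,0,-1],[0.04,0,0,0,0,0,-1],[0.05,0,0,0,0,0,-1],[0.06,0,0,0,0,0,-1],[0.06,0,0,0,0,0,-1]]]'
```

```text
t: 12.58
position: [0.4338, -0.2588, 0.0802]
ee_rot: [[1.0, 0.001, -0.002], [0.001, -1.0, 0.001], [-0.002, -0.001, -1.0]]
wrist_force: [0.0, -0.1, 0.7]
grip_width: 0.0006
grip_force: 0.0
t: 13.17
position: [0.4972, -0.259, 0.0807]
ee_rot: [[1.0, 0.002, 0.002], [0.002, -1.0, -0.001], [0.002, 0.001, -1.0]]
wrist_force: [0.2, -0.3, -0.3]
grip_width: 0.0007
grip_force: 0.0
```

```bash
for i in 1; do python3 -m jog '[[[0.003,0,0,0,0,0,-1],[0.006,0,0,0,0,0,-1],[0.008,0,0,0,0,0,-1],[0.008,0,0,0,0,0,-1]]]'; python3 -m jog '[[[0.002,0,0,0,0,0,-1],[0.002,0,0,0,0,0,-1],[0.002,0,0,0,0,0,-1]]]';python3 -m jog '[[[0.002,0,0,0,0,0,-1],[0.002,0,0,0,0,0,-1],[0.002,0,0,0,0,0,-1]]]'; done | grep -E "posi|wrist"
```

```text
position: [0.5021, -0.2593, 0.0805]
wrist_force: [-0.3, 0.5, -0.0]
position: [0.504, -0.2594, 0.0807]
wrist_force: [-1.0, 0.1, -0.5]
position: [0.5062, -0.2594, 0.0807]
wrist_force: [-0.6, 0.2, 0.3]
```

```bash
for i in 1; do python3 -m jog '[[[0.002,0,0,0,0,0,-1],[0.002,0,0,0,0,0,-1],[0.002,0,0,0,0,0,-1]]]'; python3 -m jog '[[[0.002,0,0,0,0,0,-1],[0.002,0,0,0,0,0,-1],[0.002,0,0,0,0,0,-1]]]'; done | grep -E "posi|wrist"; python3 -c "
from h import *
d=eyes.get_image('scene')
for s,c,m in reds(d)[:3]:print(s,c,plane(d,c,.098))
a=[eyes.get_image(n)['img'] for n in('scene','top')]
cv2.imwrite('pics/b5.png',np.hstack([cv2.resize(a[0][150:250,230:330],(400,400),interpolation=2),cv2.resize(a[1][200:320,330:450],(400,400),interpolation=2)]))"
```

```text
position: [0.5083, -0.2593, 0.0807]
wrist_force: [-1.4, 0.9, -0.4]
position: [0.5087, -0.2592, 0.0805]
wrist_force: [-5.0, 0.3, 2.8]
[261 187   7   7  41] [264.29268293 190.29268293] [[ 0.53054068 -0.25979897  0.098     ]]
[342 252  39  32 630] [360.31111111 267.58730159] [[0.51727763 0.114576   0.098     ]]
[284 259  10  15  88] [288.67045455 266.09090909] [[ 0.65107647 -0.01488921  0.098     ]]
```

View pics/b5.png

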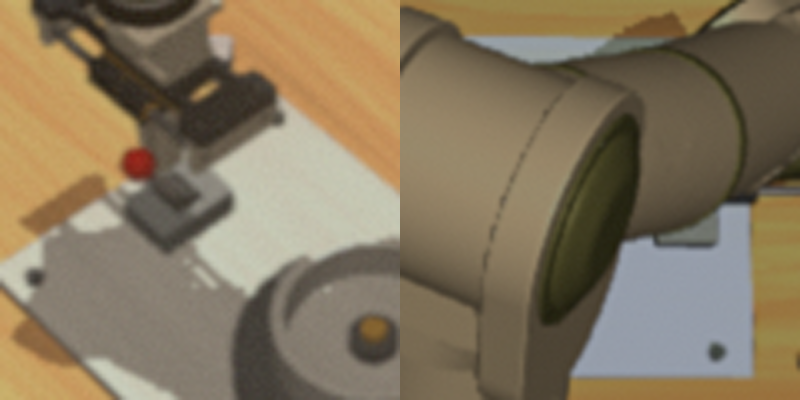

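The lever is over to +x, with the ball at scene pixel (264,190). The 67 mm of travel matches 1 rad, and the stop is felt at 5 N. I'll give it one firm press, then back off and rise.

```bash
python3 -m jog '[[[0.002,0,0,0,0,0,-1],[0.003,0,0,0,0,0,-1],[0.003,0,0,0,0,0,-1]]]'; python3 -m jog '[[[-0.015,0,0,0,0,0,-1],[-0.035,0,0,0,0,0,-1],[-0.035,0,-0.04,0,0,0,-1],[-0.035,0,-0.08,0,0,0,-1],[-0.035,0,-0.12,0,0,0,-1],[-0.035,0,-0.12,0,0,0,-1],[-0.035,0,-0.12,0,0,0,-1],[-0.035,0,-0.12,0,0,0,-1]]]'; python3 -c "
from h import *
d=eyes.get_image('scene')
for s,c,m in reds(d)[:3]:print(s,c,plane(d,c,.098))
d=eyes.get_image('wrist');x=axisfit(d);print(x)
angles('wrist',x[0][:2]);angles('scene',(.499,-.043))"
```

```text
t: 14.9
position: [0.509, -0.2592, 0.0803]
ee_rot: [[1.0, -0.002, -0.006], [-0.002, -1.0, 0.002], [-0.006, -0.002, -1.0]]
wrist_force: [-12.3, -0.5, 7.0]
grip_width: 0.0003
grip_force: 6.4
t: 15.57
position: [0.4784, -0.2587, 0.2006]
ee_rot: [[1.0, 0.001, 0.001], [0.001, -1.0, 0.0], [0.001, -0.0, -1.0]]
wrist_force: [-0.0, -0.1, -0.2]
grip_width: 0.0005
grip_force: 0.0
[261 188   7   6  37] [264.08108108 190.54054054] [[ 0.53159945 -0.25947516  0.098     ]]
[342 252  39  33 643] [360.35614308 267.48211509] [[0.51695729 0.11442749 0.098     ]]
[284 259  10  15  88] [288.61363636 266.17045455] [[ 0.65134769 -0.01480307  0.098     ]]
((np.float64(0.4995862704070556), np.float64(-0.04592267210152745), np.float64(0.06593209142674876), 5412), np.float64(0.09504940441960646))
wrist mark 99.0 252.0 132 [0.0871 0.0053] ang 3.49 px [54.2 99. ]
  pointer 457 [ 0.1184 -0.0063] ang -3.05 tip r 0.10898024266549743 px [62.8 57.2]
scene mark 81.0 170.0 12 [ 0.0882 -0.0041] ang -2.65 px [299.  254.3]
  pointer 16 [ 0.1177 -0.0025] ang -1.22 tip r 0.11072366378070223 px [291.3 260.7]
```

The lever holds, and the mark hasn't moved in the scene view. The wrist reading is off because the pulley sits at the image edge, so I'll take one centred look to confirm.

```bash
python3 -m jog '[[[-0.03,-0.2,-0.04,0,0,0,-1],[-0.03,-0.2,-0.04,0,0,0,-1],[-0.03,-0.2,-0.04,0,0,0,-1],[-0.03,-0.2,-0.04,0,0,0,-1],[-0.03,-0.2,-0.04,0,0,0,-1],[-0.03,-0.2,-0.04,0,0,0,-1],[-0.03,-0.2,-0.04,0,0,0,-1],[-0.03,-0.2,-0.04,0,0,0,-1],[-0.03,-0.2,-0.04,0,0,0,-1]]]' | grep pos; python3 -c "
from h import *
d=eyes.get_image('wrist');x=axisfit(d);print(x)
angles('wrist',x[0][:2],(-12,12))
cv2.imwrite('pics/w6.png',cv2.resize(d['img'][20:320,120:520],(800,600),interpolation=2))"
```

```text
position: [0.448, -0.0607, 0.2403]
((np.float64(0.4990448492097199), np.float64(-0.04299550786172651), np.float64(0.06617611822410904), 6894), np.float64(0.09515208494678559))
wrist mark 62.0 233.0 102 [ 0.089  -0.0015] ang -0.94 px [305.4  63. ]
  pointer 459 [ 0.1183 -0.0017] ang -0.84 tip r 0.10930740757298892 px [305.3  26.8]
```

View pics/w6.png

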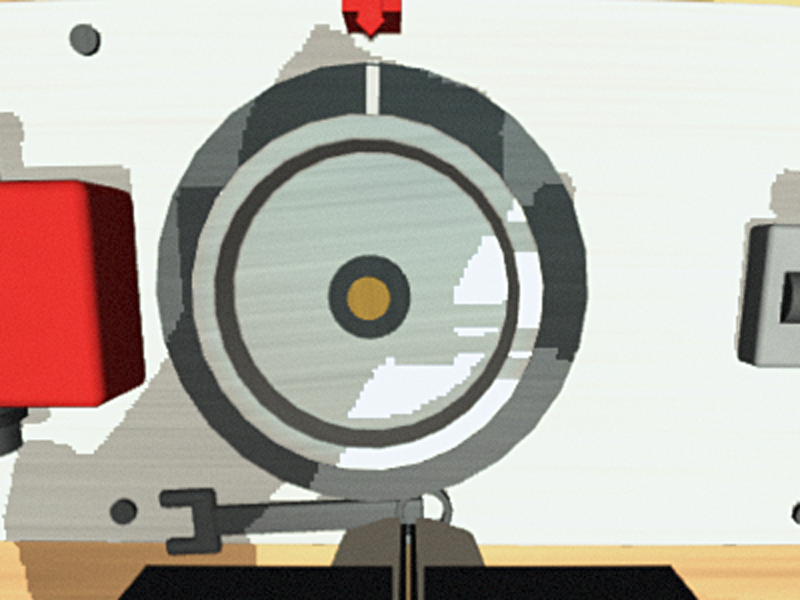

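The mark, at crop pixel (372,90), lines up squarely with the pointer tip at (371,38). The wrench is undisturbed and the robot is touching nothing.

```bash
python3 -c "
from station import ctrl
print(ctrl.job_done())"
```

```text
the job is handed in; nothing more can be done
None
```

The mark faces the pointer to within about 0.5°, the wheel is released, the brake lever is fully over against its stop, and the job was handed in at about 16.5 s; I only re-checked the wrench, not the other loose items.

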